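# Scoop a sample of grinding balls from the jar for weighing

### The arm

A 6-joint arm with a two-finger parallel gripper is mounted at the origin on the work surface. World frame = base frame: x ahead of the robot, y to its left, z up, the work surface at z = 0. Lengths are in m, angles in rad, forces in N, time in s.
With the tool pointing down it reaches from about 0.275 to 0.875 m from the base axis. Payload 12.5 kg.
Tool frame: the origin (TCP) lies at the very end of the fingers, on their centre line; the grasp point (between the pads) lies 19 mm behind it; x points along the fingers, y is the direction in which the jaws open and shut, and the axes are right-handed (so a half turn about x gives the same grasp; the last joint's range is limited). The gripper opens to 85 mm and grips with 20 to 120 N. Pads are 22 mm wide; open, the fingers measure 114 mm over their backs; the gripper's body (76 mm by 85 mm) begins 54 mm behind the grasp point. The pads swing forward as they close: fully open they stand 13 mm farther back than shut.
Start: joints at [-1.232, 0.351, 1.652, -0, 1.139, -0.085], TCP at [0.226, -0.501, 0.231] pointing down, gripper open.
Joint ranges: [-2.75, 2.75], [-0.79, 2.1], [0.01, 2.65], [-1.57, 4.71], [0.07, 3.14], [-2.87, 2.87]. Speed limits (rad/s): [2.22, 2.22, 2.79, 3.14, 3.14, 3.14].

### API

Orientations are given as a 3x3 rotation matrix whose columns are the frame's x, y, z axes.
In Python, from bench import manip gives the robot as it stands. Calls block until the motion is done:
- manip.move_ptp(position, orientation): joint-space move of the TCP to a pose.
- manip.move_l(position, attitude=None, max_speed=0.15): straight line of the TCP; attitude=None keeps the orientation; max_speed is the mean speed in m/s.
- manip.move_j(angles): joint-space move.
- manip.set_gripper(opening, effort=None): opening from 0.0 (shut) to 1.0 (fully open); effort is the grip in N (None keeps the last); returns when the fingers have stopped.
- manip.dwell(seconds).
- manip.inverse_kinematics(position, orientation): joint angles nearest the present ones, or None.
- manip.grab_frame(name): name is "side" or "top" or "wrist"; returns (picture, depth): 480x640x3 uint8, red, green, blue; 480x640 float32, m along the optical axis (not along the pixel's ray), 0 where there is no reading.
- manip.get_calibration(name): a dict with "camera_matrix" (3x3 intrinsics, pixels), "R" (3x3) and "t" (3): a world point X has camera coordinates R X + t. Camera axes: x right, y down, z forward; pixel columns grow to the right and rows downward; lengths in m; the calibration is good to about 2 mm. The wrist camera is an equidistant fisheye: a pixel r from the principal point sees the ray r / f radians off the axis. A picture is of the moment at which its call begins: read the wrist's pose just before it. get_calibration takes no time and is no camera call; for the wrist camera it gives the pose at the moment of the call.
A pose or a line that the arm cannot do raises manip.Unreachable and nothing moves.
- manip.sign_off(): hands the job in, once; it reports no verdict.
Trained networks look in the newest picture that a camera, given by its name, has taken for a name from the list of things; names that differ only in an ending like _2 or _b are one class to them, and where a whole thing is asked for, a point or a joint stands for the part that bears it (a point fixed in the world has none). Each returns a list of dicts, best first, with "confidence" (0 to 1); they miss things now and then, are a little off and sometimes report something else, mostly with a low value. They report only what shows in the picture. A call takes as long as a camera call. They do not tell look-alikes from the thing itself.
- manip.look_for(camera, name): "at" ([x, y, z] in m, in world coordinates, good to about 4 mm: the middle of the surface that is visible of it).
Readings, each from a call of its own:
- manip.current_time(): time.
- manip.current_qpos(): joint angles.
- manip.current_joint_vel(): joint speeds.
- manip.current_joint_torque(): joint torques, N m.
- manip.current_ee_pos(): TCP position.
- manip.current_tcp_rot(): TCP orientation.
- manip.current_force(): force on the tool from outside, world axes, zero at the start.
- manip.current_ft_torque(): the same for the moment, N m.
- manip.current_grip_width(): opening from 0.0 (shut) to 1.0 (fully open).
Only numpy, scipy, OpenCV 4.12 (cv2) and the standard library are available. Lean on these libraries where they do the work, as an engineer would, in place of code of your own. Each camera call takes 0.05 s, during which the arm holds its last target. There are 200 camera calls.

### The job

Take the scoop by its red handle, angle it nose-down through the narrow mouth of the leaning jar to catch at least two of the grinding balls, and level it while it is still in the jar so that they stay in it. Lift it out and set the loaded scoop down gently, standing flat near the middle of the scale's round pan, and let go. Leave the other balls in the jar and everything else on the bench where it is.

Things in the scene. Friction and masses are not known exactly. Their poses are not given: they have to be found in the camera images.
- scoop_handle (a point): Steel hand scoop (ladle), loose, 0.13 to 0.2 kg, standing on the bench; this point is the centre of its red handle block, 18 (x) by 22 (y) mm across and 60 mm tall, 150 mm above the scoop's underside, on an upright flat steel stem, 4 by 14 mm, at the back of the cup (x -28 of the scoop's frame). +x towards the scoop's nose, z up along the handle.
- scoop_base (a point): The scoop's own frame: origin in the cup's underside, +x to the nose, z up. Open-topped cup 64 long (x -30 to +34), 52 mm wide, 2 mm sheet: flat bottom from x -30 to +10, then a 20-degree ramp up to the front lip (36 mm wide), its underside at x +34, z 9. Back and side walls 22 mm high; front open above the lip. Handle centre at x -24, y 0, z 150 mm.
- scoop_pocket (a point): Point in the middle of the scoop's cup, at x -4, y 0, z 16 mm of the scoop's frame. A ball counts as in the scoop when its centre is within 32 mm of this point.
- jar_floor (a point): Clear round jar with a blue rim, 144 mm outer, 132 mm inner diameter, 88 mm long, fixed in a wooden cradle so that it leans 18 degrees from upright. This point is the centre of its flat, dark-lined inner floor. z: along the jar's axis to the mouth; x: across the floor, up the slope, away from the side it leans to; the balls gather at the low side (-x).
- jar_inside (a point): Point on the jar's axis, 30 mm from the inner floor; axes as for jar_floor. A ball counts as in the jar when its centre is within 66 mm of this point. The straight inner wall runs to 60 mm from the floor, then a shoulder narrows to the mouth.
- jar_mouth (a point): Centre of the jar's open mouth, in the plane of the rim, 82 mm from the inner floor; clear diameter 92 mm; axes as for jar_floor (z out of the jar). The neck is straight for the last 8 mm below the rim. The rim's highest edge is about 135 mm above the bench.
- pan (a point): Centre of the top of the scale's round steel pan, 60 mm above the bench, 150 mm in diameter, flat, does not move. The scale is a white bench scale 200 by 190 mm, fixed, with a dark display on one side; z up.
- ball0_center (a point): Centre of a white ceramic grinding ball, 22 mm in diameter, 20 g, loose; one of five alike lying free in the jar, at the low side of its floor.
- ball1_center (a point): Centre of a white ceramic grinding ball, 22 mm in diameter, 20 g, loose; one of five alike lying free in the jar, at the low side of its floor.
- ball2_center (a point): Centre of a white ceramic grinding ball, 22 mm in diameter, 20 g, loose; one of five alike lying free in the jar, at the low side of its floor.
- ball3_center (a point): Centre of a white ceramic grinding ball, 22 mm in diameter, 20 g, loose; one of five alike lying free in the jar, at the low side of its floor.
- ball4_center (a point): Centre of a white ceramic grinding ball, 22 mm in diameter, 20 g, loose; one of five alike lying free in the jar, at the low side of its floor.
- bowl_a_mid (a point): Bystander: loose white tea bowl, 90 mm across, 55 mm high; point half-way up its axis.
- bowl_b_mid (a point): Bystander: loose white tea bowl, as bowl_a.
- bowl_c_mid (a point): Bystander: loose white tea bowl, as bowl_a.
- sponge_mid (a point): Bystander: loose yellow block 70 by 110 by 40 mm; its centre.
- pot_mid (a point): Bystander: loose blue lidded pot, 70 mm across, 90 mm high; its centre.
- scoop: The scoop as a whole; same frame as scoop_base. Level, its lip keeps balls in. Nose-down by about 38 degrees and facing the side that the jar leans to, its ramp lies along the jar's sloping floor, so that it can be pushed under the balls against the low wall.
There are look-alikes about, which are no part of the job. Of the things shaped like the scoop, the bare steel one is meant. Leave any pink look-alike of the part that bears jar_floor alone.

How it is judged:
By the outcome, as a careful person would: the job done as asked, in the order asked, and still so for the second after the job is handed in, with the robot touching nothing.
It also fails if it takes over 64 s, if anything falls off the work surface, if the arm or the gripper's body presses on something with over 40 N, if the wrist force passes 120 N, or if a joint passes its speed limit or range.

## Working session

There is one attempt and no reset: what is moved stays moved. The work goes in short steps, each a Python script; the robot and the scene stay as the last script left them, time stands still between calls to the robot, and variables do not carry over. Pictures are saved under pics/ and viewed, about 8 in all and at most 12, crops included, and the job is handed in when it is done.

```bash
ls; mkdir -p pics; python3 - <<'E'
from bench import manip as m
import cv2,numpy as np
for c in("side","top"):
    p,d=m.grab_frame(c); cv2.imwrite(f"pics/{c}0.png",p[:,:,::-1]); np.savez(f"{c}0.npz",p=p,d=d)
    for n in("scoop_handle","scoop","jar_mouth","jar_floor","pan","ball0_center","bowl_a_mid","sponge_mid","pot_mid"):
        K=m.get_calibration(c)
        for r in m.look_for(c,n)[:6]:
            X=K["R"]@np.array(r["at"])+K["t"];u=K["camera_matrix"]@X
            print(c,n,np.round(r["at"],3),round(r["confidence"],2),(u[:2]/u[2]).astype(int))
print(m.current_time())
E
```

```text
pics
side scoop_handle [ 0.532 -0.298  0.02 ] 0.77 [366 186]
side scoop_handle [ 0.632 -0.286  0.024] 0.76 [330 179]
side scoop_handle [ 0.408 -0.292  0.023] 0.62 [410 198]
side scoop_handle [0.561 0.003 0.057] 0.21 [315 256]
side scoop [ 0.633 -0.286  0.021] 0.9 [330 179]
side scoop [ 0.529 -0.291  0.019] 0.73 [366 188]
side scoop [ 0.402 -0.291  0.018] 0.58 [412 200]
side jar_mouth [ 0.322 -0.081  0.057] 0.81 [425 259]
side jar_mouth [0.562 0.006 0.057] 0.71 [314 257]
side jar_mouth [0.478 0.352 0.049] 0.57 [287 412]
side jar_floor [0.563 0.006 0.057] 0.93 [314 257]
side jar_floor [ 0.323 -0.078  0.058] 0.81 [425 259]
side pan [0.48  0.351 0.047] 0.91 [287 411]
side bowl_a_mid [ 0.767 -0.168  0.036] 0.82 [267 192]
side bowl_a_mid [ 0.671 -0.382  0.06 ] 0.33 [329 144]
side sponge_mid [0.745 0.009 0.039] 0.58 [244 241]
side sponge_mid [ 0.667 -0.383  0.06 ] 0.37 [331 144]
side pot_mid [ 0.669 -0.385  0.059] 0.76 [330 144]
side pot_mid [ 0.53  -0.294  0.018] 0.27 [366 187]
top scoop_handle [ 0.532 -0.289  0.008] 0.88 [420 259]
top scoop_handle [0.572 0.037 0.039] 0.7 [297 242]
top scoop_handle [ 0.641 -0.289  0.01 ] 0.68 [419 218]
top scoop_handle [0.756 0.196 0.029] 0.56 [238 174]
top scoop [ 0.414 -0.29   0.007] 0.98 [421 303]
top scoop [ 0.639 -0.286  0.008] 0.69 [418 219]
top scoop [ 0.531 -0.294  0.004] 0.59 [422 259]
top jar_mouth [ 0.563 -0.026  0.082] 0.9 [322 243]
top jar_mouth [ 0.325 -0.109  0.057] 0.7 [354 339]
top jar_floor [ 0.565 -0.029  0.078] 0.61 [323 243]
top jar_floor [ 0.326 -0.106  0.057] 0.58 [353 339]
top pan [0.487 0.324 0.047] 0.73 [186 274]
top pan [0.53  0.017 0.046] 0.67 [305 258]
top ball0_center [0.552 0.031 0.036] 0.62 [299 249]
top bowl_a_mid [ 0.77  -0.153  0.023] 0.71 [369 169]
top sponge_mid [ 0.754 -0.003  0.039] 0.82 [313 174]
top pot_mid [ 0.664 -0.399  0.086] 0.57 [469 204]
1.0
```

View pics/side0.png

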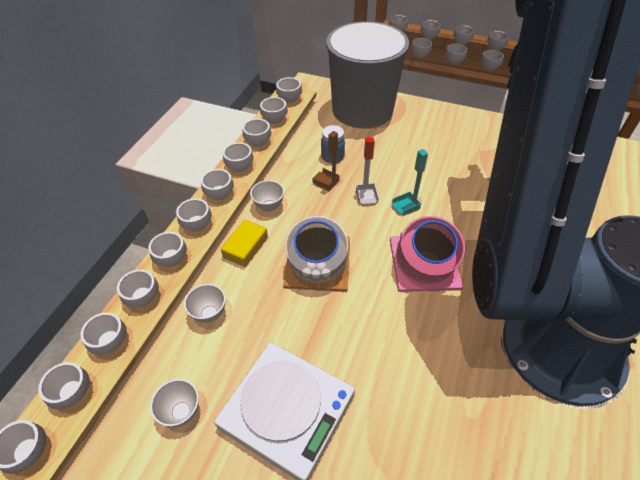

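View pics/top0.png

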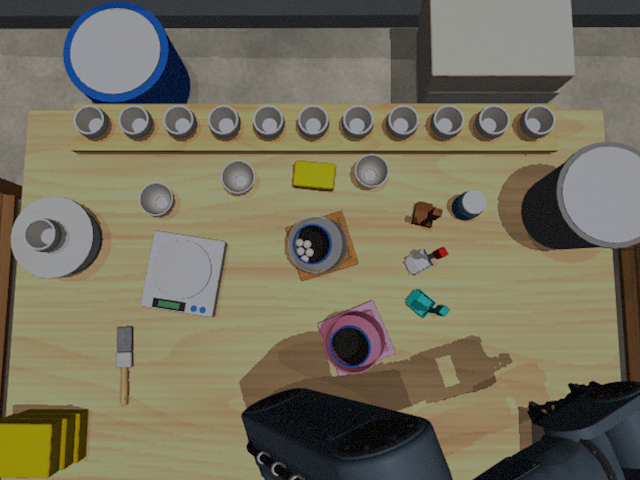

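The steel scoop with the red handle is at side (367,165) and top (418,260). Its look-alikes are brown at top (425,215) and teal at top (425,303). The clear jar is at top (317,245), with the balls on its left, and the pink jar at top (352,345) is the decoy. I'm choosing the red-handled steel scoop and the clear jar.

```bash
cat >h.py <<'E'
import numpy as np,cv2
from bench import manip as m
def cloud(c,f):
    z=np.load(f);p,d=z["p"],z["d"];K=m.get_calibration(c);A=K["camera_matrix"]
    v,u=np.mgrid[:480,:640]
    X=np.stack([(u-A[0,2])/A[0,0]*d,(v-A[1,2])/A[1,1]*d,d],-1)
    W=(X-K["t"])@K["R"]; W[d==0]=np.nan
    return p.astype(int),W
def box(W,a,b): return np.all((W>a)&(W<b),-1)
E
python3 - <<'E'
from h import *
import scipy.optimize as so
for c in("side","top"):
    p,W=cloud(c,c+"0.npz"); hsv=cv2.cvtColor(p.astype(np.uint8),cv2.COLOR_RGB2HSV).astype(int)
    H,S,V=hsv[...,0],hsv[...,1],hsv[...,2]
    red=((H<8)|(H>172))&(S>150)&(V>90)&box(W,[.42,-.4,.08],[.62,-.2,.22])
    P=W[red];print(c,"red",len(P),np.median(P,0).round(4),P.min(0).round(3),P.max(0).round(3))
    near=box(W,[.45,-.36,.004],[.6,-.23,.035])
    P=W[near];print("cup",len(P),P.mean(0).round(4),P.min(0).round(3),P.max(0).round(3))
    if len(P)>5: r=cv2.minAreaRect((P[:,:2]*1000).astype(np.float32));print(r,cv2.boxPoints(r).round(0).tolist())
    wall=W[box(W,[.45,-.36,.018],[.6,-.23,.03])];print("walltop",(wall*1000).round()[::max(1,len(wall)//25)].astype(int).tolist())
    stem=W[box(W,[.45,-.36,.04],[.6,-.23,.115])];print("stem",len(stem),np.median(stem,0).round(4))
    blue=(H>105)&(H<125)&(S>130)&(V>80)&box(W,[.45,-.15,.05],[.7,.12,.16])
    P=W[blue];print("rim",len(P),P.min(0).round(3),P.max(0).round(3))
    if len(P)>20:
        m0=np.median(P,0)
        for _ in range(3):
            C=P.mean(0);n=np.linalg.svd(P-C)[2][2];n*=np.sign(n[2]);e=(P-C)@n;P=P[abs(e)<.004]
        ex=np.cross([0,1,0],n);ex/=np.linalg.norm(ex);ey=np.cross(n,ex);q=np.c_[(P-C)@ex,(P-C)@ey]
        s=so.least_squares(lambda s:np.hypot(*(q-s[:2]).T)-s[2],[0,0,.05],loss='soft_l1',f_scale=.002).x
        print("n",n.round(3),np.degrees(np.arccos(n[2])).round(1),"cen",(C+s[0]*ex+s[1]*ey).round(4),"r",s[2].round(4))
    pan=box(W,[.38,.22,.056],[.6,.45,.066]);P=W[pan]
    (a,b),r=cv2.minEnclosingCircle((P[:,:2]*1000).astype(np.float32));print("pan",a,b,r,np.median(P,0).round(4))
    ball=(S<50)&(V>150)&box(W,[.5,-.05,.02],[.62,.07,.07]);P=W[ball];print("balls",len(P),np.median(P,0) if len(P) else 0)
p=cv2.imread("pics/side0.png")[125:215,300:440];t=cv2.imread("pics/top0.png")[190:330,270:470]
cv2.imwrite("pics/crop1.png",np.hstack([cv2.resize(p,(400,400*90//140*1)),cv2.resize(t,(367,257))]))
E
```

```text
side red 146 [ 0.5328 -0.2923  0.1619] [ 0.524 -0.309  0.123] [ 0.547 -0.284  0.183]
cup 264 [ 0.5236 -0.2825  0.0134] [ 0.451 -0.351  0.004] [ 0.599 -0.231  0.035]
((523.4990234375, -288.9338073730469), (119.3435287475586, 146.65476989746094), 86.70870971679688) [[447.0, -344.0], [593.0, -353.0], [600.0, -234.0], [454.0, -225.0]]
walltop [[534, -307, 27], [540, -298, 29], [535, -301, 28], [530, -304, 27], [521, -312, 23], [515, -314, 23], [548, -301, 19], [543, -300, 22], [537, -299, 26], [532, -304, 23], [528, -308, 21], [523, -311, 20], [559, -289, 23], [550, -298, 18], [545, -298, 19], [539, -300, 20], [534, -302, 20], [527, -305, 20], [511, -308, 22], [544, -295, 19], [510, -305, 22], [508, -299, 24], [508, -301, 18], [504, -296, 21], [502, -288, 24], [548, -273, 19], [545, -264, 24], [544, -261, 24], [544, -261, 20], [543, -257, 20], [539, -254, 21], [491, -271, 22], [490, -267, 22], [451, -275, 25], [535, -242, 18]]
stem 108 [ 0.5362 -0.3016  0.0776]
rim 197 [ 0.51  -0.07   0.052] [0.609 0.053 0.135]
n [-0.096  0.294  0.951] 18.0 cen [0.5592 0.0047 0.1184] r 0.0475
pan 500.169
[... 803 characters left out ...]
13, 19], [526, -315, 22], [523, -316, 18], [523, -317, 25], [520, -318, 22], [515, -316, 18], [515, -318, 20], [513, -310, 19], [512, -312, 23], [510, -304, 25], [510, -306, 26], [507, -299, 21], [507, -301, 24], [505, -297, 21], [502, -289, 19], [502, -290, 27], [499, -285, 24], [499, -288, 26], [497, -280, 23], [497, -284, 20], [494, -275, 22], [494, -278, 20], [492, -271, 18], [491, -271, 28], [452, -282, 23]]
stem 21 [ 0.5385 -0.3053  0.0652]
rim 172 [ 0.513 -0.047  0.05 ] [0.608 0.046 0.138]
n [-0.075  0.298  0.952] 17.9 cen [5.604e-01 1.000e-04 1.174e-01] r 0.0475
pan 502.1566162109375 332.114990234375 75.22098541259766 [0.5007 0.3322 0.0595]
balls 98 [0.55117103 0.01752221 0.0466714 ]
```

View pics/crop1.png

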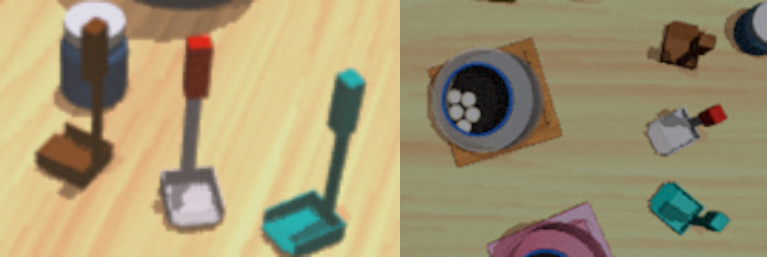

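The crop confirms it: a bare steel scoop with a red handle, nose pointing to the lower left (heading about 117°), and five balls on the low (+y) side of the clear jar. The side and top cameras disagree by about 4.6 mm in y, so I'll average them. Next I'll check that the whole plan is reachable and go above the scoop.

```bash
cat >>h.py <<'E'
from scipy.spatial.transform import Rotation as Rot
ZT=.141; S=1
def Rs(head,pitch): return Rot.from_euler('ZY',[head,pitch],degrees=True).as_matrix()
def tcp(o,R,zt=None,s=None):
    "TCP pose for scoop frame origin o, rotation R"
    s=s or S
    return np.array(o)+R@[-.024,0,ZT if zt is None else zt], np.c_[-R[:,2],s*R[:,1],s*R[:,0]]
MOUTH=np.array([.5598,.0024,.118]);N=np.array([-.0855,.296,.951]);N/=np.linalg.norm(N)
def jarpose(a,b,pitch):
    "scoop origin at a (mm, towards low wall) b (mm above floor); world nose-down pitch deg"
    lean=np.arctan2(N[1],N[0]);d=np.array([np.cos(lean),np.sin(lean),0]);ea=d-N*(d@N);ea/=np.linalg.norm(ea)
    o=MOUTH-.082*N+a/1e3*ea+b/1e3*N
    return o,Rs(np.degrees(lean),pitch)
E
python3 - <<'E'
from h import *
O=np.array([.5262,-.279,0]);R=Rs(117,0)
L={"above":(O+[0,0,.2],R),"grasp":(O,R),"pre":jarpose(-4,120,38),"in":jarpose(-4,25,38),"bk":jarpose(-25,8,38),"push":jarpose(27,4,38),"lev":jarpose(29,12,0),"out":jarpose(4,110,0),"pan":(np.array([.501,.334,.062]),Rs(106,0))}
for s in(1,-1):
  print(s)
  for k,(o,r) in L.items():
    p,q=tcp(o,r,s=s);j=m.inverse_kinematics(p,q);print(k,p.round(3),None if j is None else np.round(j,2))
E
```

```text
1
above [ 0.537 -0.3    0.341] [-0.59  0.39  1.32 -0.    1.43  2.08]
grasp [ 0.537 -0.3    0.141] [-0.59  0.57  1.55 -0.    1.02  2.08]
pre [0.539 0.075 0.281] [ 0.35  0.35  1.67 -0.7   1.26 -2.8 ]
in [0.547 0.047 0.191] [ 0.3   0.46  1.76 -0.77  1.09 -2.69]
bk [0.554 0.023 0.181] [ 0.25  0.47  1.77 -0.79  1.04 -2.71]
push [0.541 0.069 0.161] [ 0.34  0.5   1.77 -0.78  1.07 -2.62]
lev [ 0.565 -0.015  0.183] [-0.11  0.43  1.66 -0.    1.05  2.75]
out [ 0.563 -0.009  0.284] [-0.1   0.33  1.55 -0.    1.26  2.76]
pan [0.508 0.311 0.203] None
-1
above [ 0.537 -0.3    0.341] [-0.59  0.39  1.32 -0.    1.43 -1.06]
grasp [ 0.537 -0.3    0.141] [-0.59  0.57  1.55 -0.    1.02 -1.06]
pre [0.539 0.075 0.281] [ 0.35  0.35  1.67 -0.7   1.26  0.34]
in [0.547 0.047 0.191] [ 0.3   0.46  1.76 -0.77  1.09  0.45]
bk [0.554 0.023 0.181] [ 0.25  0.47  1.77 -0.79  1.04  0.44]
push [0.541 0.069 0.161] [ 0.34  0.5   1.77 -0.78  1.07  0.52]
lev [ 0.565 -0.015  0.183] [-0.11  0.43  1.66 -0.    1.05 -0.39]
out [ 0.563 -0.009  0.284] [-0.1   0.33  1.55 -0.    1.26 -0.38]
pan [0.508 0.311 0.203] [ 0.47  0.46  1.56 -0.    1.12  0.19]
```

```bash
sed -i 's/; S=1$/; S=-1/' h.py; python3 - <<'E'
from h import *
def shot(tag):
    m.dwell(.2);K=m.get_calibration("wrist");p,d=m.grab_frame("wrist")
    cv2.imwrite(f"pics/{tag}.png",p[:,:,::-1]);np.savez(f"{tag}.npz",p=p,d=d,K=K["camera_matrix"],R=K["R"],t=K["t"])
p,q=tcp([0,0,0],Rs(106,0))
m.move_ptp([.56,-.03,.31],q);shot("w_jar")
O=np.array([.5262,-.279,0]);m.move_ptp(*tcp(O+[0,0,.13],Rs(117,0)));shot("w_scoop");print(m.current_time())
E
cat >>h.py <<'E'
def wcloud(tag):
    z=np.load(tag+".npz");p,d,A=z["p"],z["d"],z["K"];v,u=np.mgrid[:480,:640]
    x,y=(u-A[0,2])/A[0,0],(v-A[1,2])/A[1,1];th=np.hypot(x,y)+1e-9;k=np.tan(np.minimum(th,1.5))/th
    W=(np.stack([x*k*d,y*k*d,d],-1)-z["t"])@z["R"];W[(d==0)|(th>1.4)]=np.nan
    return p.astype(int),W
E
python3 - <<'E'
from h import *
import scipy.optimize as so
for tag in("w_jar","w_scoop"):
    p,W=wcloud(tag);hsv=cv2.cvtColor(p.astype(np.uint8),cv2.COLOR_RGB2HSV).astype(int);H,S_,V=hsv[...,0],hsv[...,1],hsv[...,2]
    if tag=="w_jar":
        P=W[(H>105)&(H<125)&(S_>130)&(V>80)&box(W,[.45,-.15,.09],[.7,.12,.15])]
        for _ in range(3):
            C=P.mean(0);n=np.linalg.svd(P-C)[2][2];n*=np.sign(n[2]);e=(P-C)@n;P=P[abs(e)<.004]
        ex=np.cross([0,1,0],n);ex/=np.linalg.norm(ex);ey=np.cross(n,ex);q=np.c_[(P-C)@ex,(P-C)@ey]
        s=so.least_squares(lambda s:np.hypot(*(q-s[:2]).T)-s[2],[0,0,.05],loss='soft_l1',f_scale=.002).x
        print("rim",len(P),n.round(3),(C+s[0]*ex+s[1]*ey).round(4),s[2].round(4))
        wh=(S_<60)&(V>150)&box(W,[.49,-.06,.01],[.63,.09,.075]);print("balls",wh.sum(),W[wh].mean(0) if wh.any() else 0)
    red=((H<8)|(H>172))&(S_>150)&(V>90)&box(W,[.4,-.45,.08],[.7,-.15,.22]);P=W[red]
    if len(P):
        T=P[P[:,2]>.175];print("red",len(P),P.min(0).round(3),P.max(0).round(3),"top",len(T),cv2.minAreaRect((T[:,:2]*1000).astype(np.float32)) if len(T) else 0)
    near=box(W,[.45,-.36,.012],[.6,-.22,.026]);P=W[near]
    if len(P)>20: 
        r=cv2.minAreaRect((P[:,:2]*1000).astype(np.float32));print("cup",len(P),r,cv2.boxPoints(r).round().tolist())
a=cv2.imread("pics/w_jar.png");b=cv2.imread("pics/w_scoop.png");cv2.imwrite("pics/w2.png",cv2.resize(np.hstack([a,b]),(800,300)))
E
```

```text
4.6583
rim 1038 [-0.092  0.295  0.951] [0.56   0.0028 0.1204] 0.0478
balls 5 [0.54628508 0.00084653 0.05020093]
cup 462 ((523.426513671875, -277.9307861328125), (54.108154296875, 65.9225845336914), 27.562660217285156) [[484.0, -261.0], [515.0, -320.0], [563.0, -295.0], [532.0, -236.0]]
red 230 [ 0.525 -0.312  0.18 ] [ 0.541 -0.299  0.184] top 230 ((531.6682739257812, -306.981689453125), (9.815468788146973, 17.49709129333496), 64.3030776977539)
cup 481 ((504.66741943359375, -285.82781982421875), (100.39797973632812, 69.20519256591797), 18.854921340942383) [[446.0, -269.0], [468.0, -335.0], [563.0, -302.0], [541.0, -237.0]]
```

View pics/w2.png

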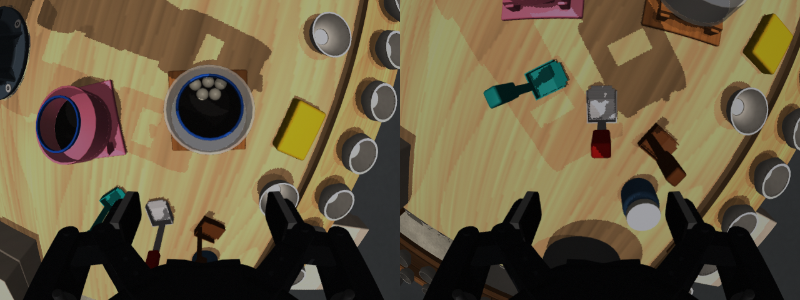

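The wrist view agrees with the side/top average: mouth (0.560, 0.003, 0.119), lean heading 107°, scoop heading about 117.4°, and balls symmetric at the low wall, w2 (208,88). Grasping now.

```bash
sed -i 's/^MOUTH=.*/MOUTH=np.array([.5600,.0026,.119]);N=np.array([-.089,.2955,.951]);N\/=np.linalg.norm(N)/' h.py
cat >>h.py <<'E'
def shot(tag,c="wrist"):
    m.dwell(.15);K=m.get_calibration(c);p,d=m.grab_frame(c)
    cv2.imwrite(f"pics/{tag}.png",p[:,:,::-1]);np.savez(f"{tag}.npz",p=p,d=d,K=K["camera_matrix"],R=K["R"],t=K["t"])
E
python3 - <<'E'
from h import *
O=np.array([.5250,-.2798,0]);R=Rs(117.4,0)
m.set_gripper(.65)
p,q=tcp(O+[0,0,.1],R);m.move_ptp(p,q)
m.move_l(tcp(O,R)[0],q,.12);print(m.current_force().round(2) if hasattr(m.current_force(),'round') else m.current_force())
m.set_gripper(0,90);print(m.current_grip_width(),m.current_force())
m.move_l(tcp(O+[0,0,.02],R)[0],q,.08);print(m.current_force(),m.current_grip_width())
m.move_l(tcp(O+[0,0,.17],R)[0],q,.2)
m.move_ptp(*tcp(*jarpose(-4,118,38)));m.dwell(.3);print(m.current_force(),m.current_ft_torque(),m.current_grip_width(),m.current_time())
shot("s_pre","side");shot("w_pre")
cv2.imwrite("pics/pre.png",np.hstack([cv2.imread("pics/s_pre.png")[130:330,200:500],cv2.resize(cv2.imread("pics/w_pre.png"),(267,200))]).repeat(1,0))
E
```

```text
[ 0.11 -0.33 -0.39]
0.24243564191060402 [-0.26216209 -1.1620257   4.87040528]
[-0.05857283  0.10131428 -1.61696512] 0.2452612649656594
[-1.03087086 -0.13987246 -1.7508002 ] [0.50493916 0.16712009 0.04535167] 0.24400068901341085 9.7417
```

View pics/pre.png

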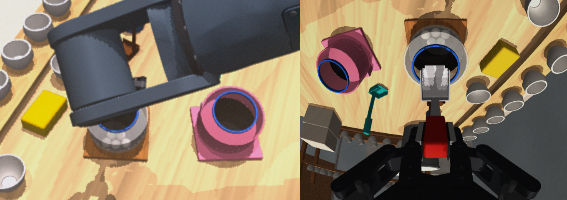

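The scoop is held upright above the mouth, at wrist crop (435,80). I'll measure the cup in the nominal scoop frame to see whether it slipped in the hand.

```bash
python3 - <<'E'
from h import *
p,W=wcloud("w_pre");o,R=jarpose(-4,118,38)
L=(W-o)@R*1000
s=box(L,[-60,-60,-25],[60,60,60]);q=L[s];print(len(q))
sat=p.max(-1)-p.min(-1)
for z0 in range(-24,32,4):
    t=q[(q[:,2]>=z0)&(q[:,2]<z0+4)]
    if len(t)>3: print(z0,len(t),np.percentile(t,[2,50,98],axis=0).round(1).tolist())
w=q[(q[:,2]>14)&(abs(q[:,1])<40)&(q[:,0]>-20)&(q[:,0]<20)]
for sg in(1,-1):
    t=w[w[:,1]*sg>10]; print("side",sg,len(t),np.polyfit(t[:,0],t[:,1],1).round(3) if len(t)>3 else 0)
f=q[(abs(q[:,1])<18)&(q[:,0]>-24)&(q[:,0]<6)&(abs(q[:,2])<12)];print("floor z fit",len(f),np.polyfit(f[:,0],f[:,2],1).round(3) if len(f) else 0)
f=q[(abs(q[:,1])<15)&(q[:,0]>12)&(q[:,0]<40)&(q[:,2]>-8)&(q[:,2]<18)];print("ramp fit",len(f),np.polyfit(f[:,0],f[:,2],1).round(3) if len(f)>3 else 0,f[:,0].max() if len(f) else 0)
hsv=cv2.cvtColor(p.astype(np.uint8),cv2.COLOR_RGB2HSV);b=(hsv[...,0]>105)&(hsv[...,0]<125)&(hsv[...,1]>130)&(hsv[...,2]>80)
P=W[b&box(W,[.48,-.09,.09],[.64,.1,.15])]
import scipy.optimize as so
n=N;ex=np.cross([0,1,0],n);ex/=np.linalg.norm(ex);ey=np.cross(n,ex);d=(P-MOUTH)@n;print("rim off axis mm",np.median(d)*1e3)
k=abs(d-np.median(d))<.004;Q=np.c_[(P-MOUTH)@ex,(P-MOUTH)@ey][k];print(len(Q),so.least_squares(lambda s:np.hypot(*(Q-s[:2]).T)-s[2],[0,0,.0475],loss='soft_l1',f_scale=.002).x.round(4))
E
```

```text
6883
-24 209 [[34.6, -43.0, -23.9], [43.8, -26.0, -21.8], [59.3, 43.3, -20.1]]
-20 272 [[44.7, -34.8, -19.9], [53.6, -5.8, -17.8], [59.2, 35.9, -16.2]]
-16 138 [[56.0, -21.6, -16.0], [59.1, 1.7, -15.1], [60.0, 21.6, -13.6]]
-4 14 [[-17.1, -22.5, -0.6], [-2.9, -2.6, -0.3], [1.5, 16.4, -0.1]]
0 3426 [[-35.5, -22.0, 0.6], [-12.7, 0.9, 2.3], [10.2, 24.4, 3.9]]
4 1149 [[-36.2, -22.7, 4.1], [15.2, 1.7, 5.9], [26.0, 25.2, 7.9]]
8 359 [[-36.0, -22.8, 8.0], [22.4, 3.1, 9.0], [25.7, 25.5, 11.8]]
12 135 [[-35.8, -22.9, 12.0], [-35.2, -2.2, 14.1], [16.9, 25.5, 15.8]]
16 124 [[-35.6, -24.4, 16.1], [-26.2, -7.9, 18.0], [18.7, 26.2, 20.0]]
20 637 [[-37.1, -24.4, 20.2], [-22.1, 12.3, 22.2], [16.2, 27.5, 23.9]]
24 53 [[-36.9, -19.1, 24.0], [-32.9, 6.0, 24.6], [-20.5, 26.6, 27.9]]
28 43 [[-33.5, -5.0, 28.2], [-32.8, 1.6, 30.0], [-32.2, 8.2, 31.5]]
side 1 216 [4.0000e-03 2.6165e+01]
side -1 169 [-1.0000e-03 -2.3396e+01]
floor z fit 1692 [-0.028  1.71 ]
ramp fit 715 [0.286 1.39 ] 26.305008482953188
rim off axis mm 1.3373508942847898
1067 [-0.0002  0.0004  0.0476]
```

Height in the hand is right, but the cup sits about 7 mm back and about 2° nose-down from nominal, because it tilted a little at the grip. I'll fold that into the grasp model, then enter the jar and feel for the floor.

```bash
cat >>h.py <<'E'
DP=2.0;DT=np.array([-.007,.0012,0])   # actual scoop in nominal held frame
tcp_nom=tcp
def tcp(o,R):
    Rn=R@Rot.from_euler('y',-DP,degrees=True).as_matrix()
    return tcp_nom(np.array(o)-Rn@DT,Rn)
def go(a,b,pitch,v=.06):
    m.move_l(*tcp(*jarpose(a,b,pitch)),v)
    return np.array(m.current_force())
E
python3 - <<'E'
from h import *
f0=go(-4,112,38);print(f0.round(2))
for w in[(-4,80,38),(-4,55,38),(-4,36,38),(-22,20,38),(-22,9,38)]:
    f=go(*w);print(w,(f-f0).round(2))
    if np.linalg.norm(f-f0)>8: print("stop");break
else:
    b=9
    while b>0:
        b-=1;f=go(-22,b,38,.03);print(b,(f-f0).round(2))
        if np.linalg.norm(f-f0)>2.5:break
print(m.current_time());shot("w_in");cv2.imwrite("pics/w_in.png",cv2.imread("pics/w_in.png")[:300])
E
```

```text
[-0.31  0.54 -1.  ]
(-4, 80, 38) [0.27 0.23 0.78]
(-4, 55, 38) [-0.15 -0.17  0.08]
(-4, 36, 38) [ 0.4  -0.23 -0.06]
(-22, 20, 38) [ 0.38 -0.9   0.16]
(-22, 9, 38) [ 0.37 -0.3   0.11]
8 [-0.69 -0.89 -0.14]
7 [-0.55 -1.09 -0.61]
6 [ 0.01 -0.9  -0.08]
5 [-0.45  0.81  3.4 ]
14.0167
```

View pics/w_in.png

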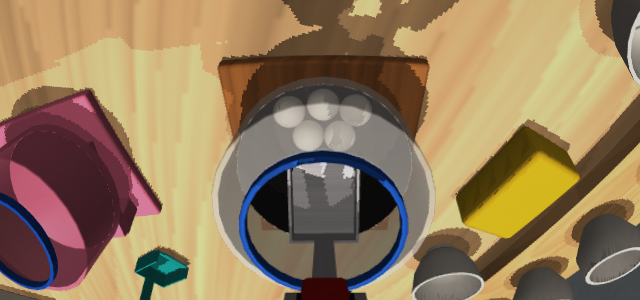

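The scoop is inside, on the floor at b≈5 mm. The balls are ahead of it and centred: two at (307,137) and (339,136), with three behind. Pushing under them now.

```bash
python3 - <<'E'
from h import *
f0=np.array([-.31,.54,-1.])
a=-22
while a<27:
    a=min(a+4,27);f=go(a,4.7,38,.05);print(a,(f-f0).round(1))
    if np.linalg.norm(f-f0)>15:print("stop");break
print(m.current_time());shot("w_push");shot("s_push","side")
i=cv2.imread("pics/w_push.png")[:300,150:500];cv2.imwrite("pics/push.png",np.hstack([i,cv2.resize(cv2.imread("pics/s_push.png")[170:320,240:415],(350,300))]))
E
```

```text
-18 [ 0.  -0.8  7. ]
-14 [-0.9  0.4  6.8]
-10 [-0.1  0.1  8. ]
-6 [0.1 0.2 7.6]
-2 [0.6 0.1 7.8]
2 [ 0.6 -1.   6.5]
6 [ 0.9 -0.2  7.2]
10 [-0.3 -0.5  7. ]
14 [-0.1 -2.4  6.9]
18 [ 0.7 -1.2  5.9]
22 [ 1.2 -4.7  2.2]
26 [ 2.6 -5.8  1.1]
27 [ 3.7 -7.8  0.5]
17.4667
```

View pics/push.png

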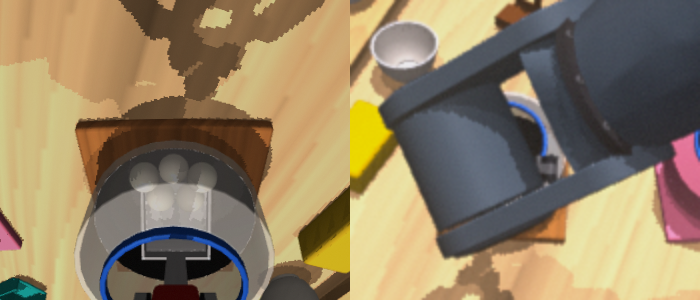

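Two balls at (160,200) and (188,200) are over the ramp, with the others at the lip. Levelling in place, with the lip kept close to the low wall.

```bash
python3 - <<'E'
from h import *
f0=np.array([-.31,.54,-1.])
for pitch in[33,28,23,18,13,8,4,0,-2]:
    s=np.radians(pitch-18);c,sn=np.cos(s),np.sin(s)
    a=61-(34*c+9*sn);b=max(x*sn-z*c for x,z in[(-30,0),(10,0),(34,9)])+2.5
    f=go(a,b,pitch,.05);print(pitch,round(a,1),round(b,1),(f-f0).round(1))
    if np.linalg.norm(f-f0)>20:print("stop");break
print(m.current_time());shot("w_lev");shot("t_lev","top")
i=cv2.imread("pics/w_lev.png")[:300,150:500];cv2.imwrite("pics/lev.png",np.hstack([i,cv2.resize(cv2.imread("pics/t_lev.png")[190:290,260:377],(350,300))]))
E
```

```text
33 25.8 5.1 [ 2.7 -3.   0.2]
28 26.0 4.2 [ 1.5 -2.9  0.5]
23 26.3 3.4 [ 0.5 -1.3  1.6]
18 27.0 2.5 [-2.4  0.5 14.2]
13 27.9 5.1 [ 1.6 -2.9 -0.9]
8 29.1 7.7 [-1.5 -1.5  4.5]
4 30.2 9.8 [-3.8  1.9 15.5]
0 31.4 11.8 [-6.4  2.7 27.5]
stop
20.825
```

View pics/lev.png

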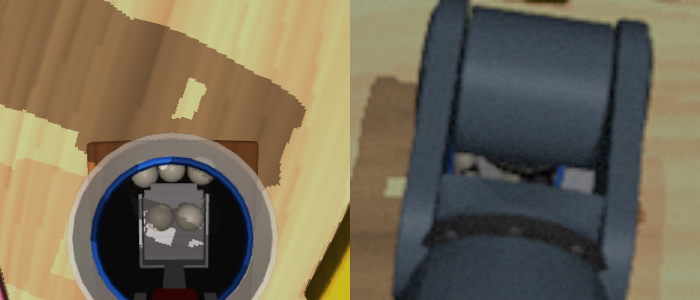

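Two balls are safely in the levelled cup at (160,216) and (188,216), and the other three lie beyond the lip. The back corner presses on the floor with 27 N, so I'll raise it a little and re-measure the scoop in the hand.

```bash
python3 - <<'E'
from h import *
f0=np.array([-.31,.54,-1.])
for w in[(29.5,17,0),(27,24,0)]:
    f=go(*w,.03);print((f-f0).round(1))
m.dwell(.2);shot("w_l2");print(m.current_time(),m.current_grip_width())
p,W=wcloud("w_l2");o,R=jarpose(27,24,0);L=(W-o)@R*1000
q=L[box(L,[-60,-60,-25],[60,60,60])]
for z0 in range(-8,32,4):
    t=q[(q[:,2]>=z0)&(q[:,2]<z0+4)&(abs(q[:,1])<32)]
    if len(t)>3: print(z0,len(t),np.percentile(t,[2,50,98],axis=0).round(1).tolist())
w=q[(q[:,2]>16)&(q[:,2]<28)&(q[:,0]>-35)&(q[:,0]<15)]
for sg in(1,-1):
    t=w[(w[:,1]*sg>21)&(w[:,1]*sg<31)];print("wall",sg,len(t),np.polyfit(t[:,0],t[:,1],1).round(3),"z",np.polyfit(t[:,0],t[:,2],1).round(3),np.median(t,0).round(1))
t=q[(abs(q[:,1])<15)&(abs(q[:,1])>5)&(q[:,2]>16)&(q[:,0]<-18)&(q[:,2]<28)];print("backtop",len(t),np.median(t,0))
t=q[(abs(q[:,1])<18)&(q[:,0]<-8)&(q[:,0]>-24)&(abs(q[:,2])<10)];print("floor",len(t),np.polyfit(t[:,0],t[:,2],1).round(3))
E
```

```text
[ 0.2  0.1 -0.3]
[ 0.4 -0.7 -0.6]
22.3583 0.24972789231087858
-8 184 [[-58.9, -31.5, -8.0], [-48.2, 20.9, -7.1], [23.1, 31.9, -4.2]]
-4 201 [[-59.9, -29.8, -3.9], [-16.2, -0.2, -0.6], [-2.4, 29.4, -0.0]]
0 2712 [[-48.0, -23.7, 0.3], [-27.4, -0.3, 2.4], [11.1, 23.0, 3.9]]
4 525 [[-49.5, -24.4, 4.0], [-42.6, -0.2, 4.5], [12.9, 23.8, 7.8]]
8 155 [[-49.0, -24.4, 8.1], [-19.7, 0.5, 10.0], [-1.4, 23.7, 12.0]]
12 426 [[-48.2, -24.4, 12.1], [-8.5, -2.2, 14.4], [4.1, 23.7, 15.9]]
16 893 [[-47.5, -25.7, 16.1], [-10.4, 1.9, 18.4], [4.0, 25.2, 19.9]]
20 707 [[-47.4, -26.0, 20.1], [-14.6, 0.3, 21.4], [53.1, 25.9, 23.9]]
24 553 [[-47.6, -30.4, 24.1], [48.4, -0.3, 25.8], [52.4, 30.5, 27.9]]
28 480 [[-43.4, -30.8, 28.1], [45.6, 0.4, 30.0], [48.4, 30.4, 31.9]]
wall 1 185 [5.0000e-03 2.4644e+01] z [-0.109 18.032] [-14.2  24.5  19.5]
wall -1 157 [ 3.0000e-03 -2.5002e+01] z [-0.139 17.419] [-15.4 -25.   19.6]
backtop 169 [-46.28897511   5.72332841  19.76826455]
floor 62 [-0.04  -0.352]
```

The scoop pitched about 6.7° nose-down in the fingers from the floor contact, and the balls stayed in. I'll tighten the grip, update the model, re-level while still in the jar and verify.

```bash
cat >>h.py <<'E'
D2=6.7;T2=np.array([-.019,-.0002,-.0015])
tcp1=tcp
def tcp(o,R):
    Rc=R@Rot.from_euler('y',-D2,degrees=True).as_matrix()
    return tcp1(np.array(o)-Rc@T2,Rc)
def measure(tag,o,R):
    p,W=wcloud(tag);L=(W-o)@R*1000;q=L[box(L,[-60,-60,-25],[60,60,60])]
    w=q[(q[:,2]>16)&(q[:,2]<28)&(q[:,0]>-28)&(q[:,0]<8)]
    for sg in(1,-1):
        t=w[(w[:,1]*sg>21)&(w[:,1]*sg<31)];print("wall",sg,len(t),"y",np.polyfit(t[:,0],t[:,1],1).round(3),"z",np.polyfit(t[:,0],t[:,2],1).round(3))
    t=q[(abs(q[:,1])<20)&(q[:,0]<-18)&(q[:,2]>5)&(q[:,2]<18)];print("back inner x",np.median(t,0).round(1))
    t=q[(abs(q[:,1])<18)&(q[:,0]<-8)&(q[:,0]>-24)&(abs(q[:,2])<8)];print("floor",len(t),np.polyfit(t[:,0],t[:,2],1).round(3))
    t=q[(abs(q[:,1])<15)&(q[:,0]>12)&(q[:,0]<38)&(q[:,2]<16)&(q[:,2]>0)];print("lip x max",np.percentile(t[:,0],99).round(1) if len(t) else 0)
E
python3 - <<'E'
from h import *
f0=np.array([-.31,.54,-1.])
m.set_gripper(0,120)
for w in[(9,20,4),(9,28,0)]:
    f=go(*w,.04);print((f-f0).round(1))
m.dwell(.2);shot("w_l3");measure("w_l3",*jarpose(9,28,0));print(m.current_time())
E
```

```text
[-0.2 -1.  -1. ]
[ 1.2  0.5 -0.2]
wall 1 154 y [ 0.027 24.829] z [ 0.037 21.748]
wall -1 159 y [  0.049 -24.263] z [-0.064 20.591]
back inner x [-30.1  -0.1  10.3]
floor 880 [-0.026  1.596]
lip x max 32.0
23.6917
```

View pics/w_l3.png

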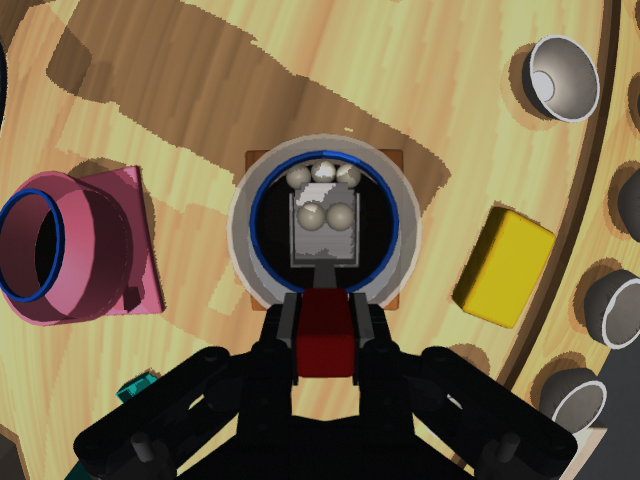

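The scoop is level to within about 1° and 2 mm, with two balls at (311,216) and (340,216) in the cup and three left in the jar. Lifting out along the jar axis.

```bash
python3 - <<'E'
from h import *
f0=np.array([-.31,.54,-1.])
lean=np.degrees(np.arctan2(N[1],N[0]));R=Rs(lean,-1)
P=np.array([.501,.334,.060])
print(m.inverse_kinematics(*tcp(P,R)))
for w in[(5,40,0),(4,50,0),(4,60,0),(4,72,0),(4,84,0),(4,130,0)]:
    f=go(*w,.05);print(w,(f-f0).round(1))
    if np.linalg.norm(f-f0)>10:print("stop");break
else:
    o,_=jarpose(4,130,0);z=o[2]
    m.move_l(*tcp([P[0],P[1],z],R),.11)
    m.move_l(*tcp(P+[0,0,.03],R),.08)
m.dwell(.2);print(m.current_time(),m.current_force());shot("w_pan");measure("w_pan",P+[0,0,.03],R)
p,W=wcloud("w_pan");q=W[box(W,[.4,.22,.055],[.6,.45,.068])];print("pan z",np.median(q,0).round(4))
E
```

```text
[0.39964657 0.45446305 1.58824934 0.19027552 1.08813592 0.01948638]
(5, 40, 0) [ 0.8 -0.4 -0.8]
(4, 50, 0) [-0.   0.  -1.2]
(4, 60, 0) [ 0.5 -0.3 -1. ]
(4, 72, 0) [ 1.5 -1.1 -0.6]
(4, 84, 0) [-0.1 -1.6 -0.1]
(4, 130, 0) [ 1.2 -0.8 -0.6]
30.925 [ 0.03828419 -0.7205546  -1.84325024]
wall 1 155 y [ 0.026 24.689] z [ 0.033 21.733]
wall -1 158 y [  0.052 -24.337] z [-0.07  20.734]
back inner x [-30.3   0.2  10.4]
floor 853 [-0.021  1.797]
lip x max 31.8
pan z [0.492  0.3482 0.0618]
```

View pics/w_pan.png

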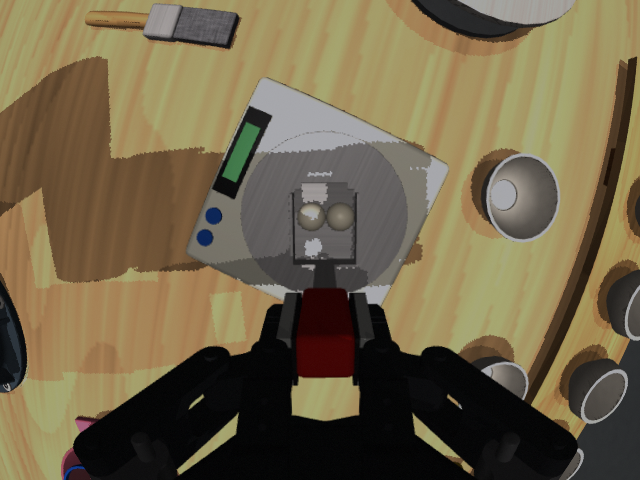

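The scoop is out with two balls in it and centred over the pan. Lowering until I feel contact.

```bash
python3 - <<'E'
from h import *
lean=np.degrees(np.arctan2(N[1],N[0]));R=Rs(lean,-1);P=np.array([.501,.334,.060])
m.move_l(*tcp(P+[0,0,.008],R),.06);m.dwell(.2);f0=np.array(m.current_force());h=8
while h>-6:
    h-=1;p,q=tcp(P+[0,0,h/1e3],R);m.move_l(p,q,.02);df=np.array(m.current_force())-f0
    if df[2]>1.5:break
print(h,df.round(2));m.dwell(.2);df=np.array(m.current_force())-f0;print(df.round(2))
m.set_gripper(.3);m.dwell(.2);m.set_gripper(.6)
m.move_l(p-.06*q[:,0],q,.08);m.move_l(p-.06*q[:,0]+[0,0,.1],q,.15)
m.dwell(.3)
for c in("top","side","wrist"):shot(c+"_end",c)
for c in("top","side"):print(c,[(np.round(r["at"],3),round(r["confidence"],2)) for r in m.look_for(c,"ball0_center")])
print(m.current_time(),m.current_force())
a=cv2.resize(cv2.imread("pics/wrist_end.png"),(400,300));b=cv2.imread("pics/side_end.png")[180:480,180:480];cv2.imwrite("pics/end.png",np.hstack([a,b]))
E
```

```text
1 [-2.04 -1.76 10.38]
[-2.74 -1.95 11.35]
top [(array([0.549, 0.03 , 0.034]), 0.4)]
side []
37.3 [-0.0518713  -0.45433899  0.63573347]
```

View pics/end.png

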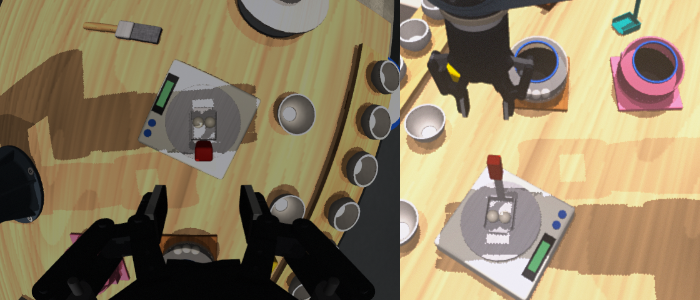

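The scoop stands flat near the middle of the pan with two balls in it, and the other balls are in the jar. The gripper is clear, so I'm handing in.

```bash
python3 - <<'E'
from bench import manip as m
m.sign_off();print(m.current_time())
E
```

```text
the job is handed in; nothing more can be done
the job is handed in; nothing more can be done
```

The job is handed in: the scoop stands on the scale pan with two balls in it, and the gripper has let go and moved clear. The robot's clock read 37.3 s of the 64 s allowed at my last check.

- **What I did:** I took the bare steel scoop by its red handle and went nose-down 38° into the clear jar. There I felt for the floor, pushed the scoop under the balls and levelled it. I then lifted it out along the jar's axis and set it near the middle of the pan.
- **Last checks:** The final pictures show the scoop upright near the pan's centre with two balls in the cup. The wrist view after levelling showed the other three balls left in the jar. In the final pictures I could only see balls still in the jar, and the networks found just one of them (from above). The bystanders I could see looked unmoved, but I didn't measure them.
- **What went off plan:**
  - **Tilt in the grip:** The scoop had tilted about 2° after the grasp. It tilted about 6.7° more when its back corner pressed on the jar floor with about 27 N during levelling. I re-measured it, tightened the grip and re-levelled it inside the jar.
  - **Touchdown:** Contact on the pan came 1 mm higher than expected and reached about 11 N before release.
  - **Cameras:** The side and top cameras disagreed by about 4.6 mm in y, so I used their average, which the wrist camera confirmed.

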